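Find the rocking jar lid and press it home

TASK

One of the four identical lidded jars on the ledge has a lid that is not pushed right on: press the lids near the rim with the fingertips, one after another, until you find the one that rocks, then press that lid in its middle until it is fully home and level. Finish while still holding it down with the fingertips, so that its seal takes. Only touch the lids from above: lift nothing, and leave the other things on the ledge where they stand.

Things in the scene. Friction and masses are not known exactly. Their poses are not given: they have to be found in the camera images.
- lid_1_top (a point): Middle of the flat upper face of a jar's lid, z axis square to the face. Flat round bamboo cap, 84 mm across, 25 mm deep, nothing on top; level at the start, its face 64 to 68 mm above the ledge (the jars are bedded unevenly: height tells nothing). Three of the four lids are tight and neither tilt nor sink; one, any of the four, is loose and looks the same.
- lid_1: The same lid as a solid, origin on its axis 10 mm below the face. If it is the loose one: pressed near the rim with up to 4 or 5 N it tilts, whichever side is pressed, up to about 0.15 rad (sinking about 4 mm at 30 mm from the middle), stops hard, and springs level when let go; pressing there does not send it home.
- drop_1 (a joint): How far lid_1 has gone down onto its jar, m: 0 at the start for every lid, and it stays 0 for tight ones. The loose one, pressed in its middle, resists up to about 9 N, then sinks to a hard stop at 0.005 = fully home, stays there when let go and rocks no more. Negative if pulled up.
- lid_2_top (a point): Middle of the flat upper face of a jar's lid, z axis square to the face. Flat round bamboo cap, 84 mm across, 25 mm deep, nothing on top; level at the start, its face 64 to 68 mm above the ledge (the jars are bedded unevenly: height tells nothing). Three of the four lids are tight and neither tilt nor sink; one, any of the four, is loose and looks the same.
- lid_2: The same lid as a solid, origin on its axis 10 mm below the face. If it is the loose one: pressed near the rim with up to 4 or 5 N it tilts, whichever side is pressed, up to about 0.15 rad (sinking about 4 mm at 30 mm from the middle), stops hard, and springs level when let go; pressing there does not send it home.
- drop_2 (a joint): How far lid_2 has gone down onto its jar, m: 0 at the start for every lid, and it stays 0 for tight ones. The loose one, pressed in its middle, resists up to about 9 N, then sinks to a hard stop at 0.005 = fully home, stays there when let go and rocks no more. Negative if pulled up.
- lid_3_top (a point): Middle of the flat upper face of a jar's lid, z axis square to the face. Flat round bamboo cap, 84 mm across, 25 mm deep, nothing on top; level at the start, its face 64 to 68 mm above the ledge (the jars are bedded unevenly: height tells nothing). Three of the four lids are tight and neither tilt nor sink; one, any of the four, is loose and looks the same.
- lid_3: The same lid as a solid, origin on its axis 10 mm below the face. If it is the loose one: pressed near the rim with up to 4 or 5 N it tilts, whichever side is pressed, up to about 0.15 rad (sinking about 4 mm at 30 mm from the middle), stops hard, and springs level when let go; pressing there does not send it home.
- drop_3 (a joint): How far lid_3 has gone down onto its jar, m: 0 at the start for every lid, and it stays 0 for tight ones. The loose one, pressed in its middle, resists up to about 9 N, then sinks to a hard stop at 0.005 = fully home, stays there when let go and rocks no more. Negative if pulled up.
- lid_4_top (a point): Middle of the flat upper face of a jar's lid, z axis square to the face. Flat round bamboo cap, 84 mm across, 25 mm deep, nothing on top; level at the start, its face 64 to 68 mm above the ledge (the jars are bedded unevenly: height tells nothing). Three of the four lids are tight and neither tilt nor sink; one, any of the four, is loose and looks the same.
- lid_4: The same lid as a solid, origin on its axis 10 mm below the face. If it is the loose one: pressed near the rim with up to 4 or 5 N it tilts, whichever side is pressed, up to about 0.15 rad (sinking about 4 mm at 30 mm from the middle), stops hard, and springs level when let go; pressing there does not send it home.
- drop_4 (a joint): How far lid_4 has gone down onto its jar, m: 0 at the start for every lid, and it stays 0 for tight ones. The loose one, pressed in its middle, resists up to about 9 N, then sinks to a hard stop at 0.005 = fully home, stays there when let go and rocks no more. Negative if pulled up.
- jar_1: White ceramic jar 76 mm across under the lid of the same number, bonded to the ledge; origin on its axis, 0 to 4 mm below the ledge's surface; z up.
- jar_2: White ceramic jar 76 mm across under the lid of the same number, bonded to the ledge; origin on its axis, 0 to 4 mm below the ledge's surface; z up.
- jar_3: White ceramic jar 76 mm across under the lid of the same number, bonded to the ledge; origin on its axis, 0 to 4 mm below the ledge's surface; z up.
- jar_4: White ceramic jar 76 mm across under the lid of the same number, bonded to the ledge; origin on its axis, 0 to 4 mm below the ledge's surface; z up.
- pin_box: Bystander: loose stainless hair pin box with sliding cover, 60 x 90 x 32 mm; origin under its centre, long side along its y.
- soap_tray: Bystander: loose cracked green soap tray with soap, 85 x 120 x 24 mm; origin under its centre, long side along its y.
- rollers: Bystander: two hair rollers stacked one in the other, standing loose, 50 mm across, 76 mm tall; origin under the centre.
- nail_brush: Bystander: loose nail brush 42 x 95 x 32 mm; origin under its centre, long side along its y.
- comb: Bystander: loose comb 40 x 150 x 6 mm lying flat; origin under its middle, long side along its y.
- tumbler: Bystander: loose ceramic tumbler 70 mm across, 95 mm tall; origin under its centre.

How it is judged:
On the way, in this order (a step that is already met when the one before it is completed fails the run):
1. the loose lid is rocked by a fingertip pressing near its rim (tilt over 0.06 rad) before it is home (((angle between lid_1_top's own z axis and vertical above 0.06 rad and contact force between the fingers and lid_1 above 0.5 N and value of joint drop_1 below 0.003 m) or (angle between lid_2_top's own z axis and vertical above 0.06 rad and contact force between the fingers and lid_2 above 0.5 N and value of joint drop_2 below 0.003 m) or (angle between lid_3_top's own z axis and vertical above 0.06 rad and contact force between the fingers and lid_3 above 0.5 N and value of joint drop_3 below 0.003 m) or (angle between lid_4_top's own z axis and vertical above 0.06 rad and contact force between the fingers and lid_4 above 0.5 N and value of joint drop_4 below 0.003 m))), for 0.05 s.
2. that lid is pressed fully home and level (((value of joint drop_1 above 0.004 m and angle between lid_1_top's own z axis and vertical below 0.03 rad) or (value of joint drop_2 above 0.004 m and angle between lid_2_top's own z axis and vertical below 0.03 rad) or (value of joint drop_3 above 0.004 m and angle between lid_3_top's own z axis and vertical below 0.03 rad) or (value of joint drop_4 above 0.004 m and angle between lid_4_top's own z axis and vertical below 0.03 rad))), for 0.2 s.
At the end, for the whole second after the job is handed in: The loose lid has gone down more than 4 mm (of 5), is level within 0.03 rad, and the fingers still press on it with more than 2 N and on no other lid; every loose bystander is within 20 mm of where it stood ((((value of joint drop_1 above 0.004 m and angle between lid_1_top's own z axis and vertical below 0.03 rad) and contact force between the fingers and lid_1 above 2 N and contact force between the fingers and lid_2 below 0.1 N and contact force between the fingers and lid_3 below 0.1 N and contact force between the fingers and lid_4 below 0.1 N) or ((value of joint drop_2 above 0.004 m and angle between lid_2_top's own z axis and vertical below 0.03 rad) and contact force between the fingers and lid_2 above 2 N and contact force between the fingers and lid_1 below 0.1 N and contact force between the fingers and lid_3 below 0.1 N and contact force between the fingers and lid_4 below 0.1 N) or ((value of joint drop_3 above 0.004 m and angle between lid_3_top's own z axis and vertical below 0.03 rad) and contact force between the fingers and lid_3 above 2 N and contact force between the fingers and lid_1 below 0.1 N and contact force between the fingers and lid_2 below 0.1 N and contact force between the fingers and lid_4 below 0.1 N) or ((value of joint drop_4 above 0.004 m and angle between lid_4_top's own z axis and vertical below 0.03 rad) and contact force between the fingers and lid_4 above 2 N and contact force between the fingers and lid_1 below 0.1 N and contact force between the fingers and lid_2 below 0.1 N and contact force between the fingers and lid_3 below 0.1 N)) and distance of each of pin_box, soap_tray, rollers, nail_brush, comb, tumbler from where it was at the start of the episode below 0.02 m); the arm keeps its last pose, push and grip.
It fails at once if a lid is pulled up by more than 3 mm (value of joint any of drop_1, drop_2, drop_3, drop_4 below -0.003 m).
It fails at once if a bystander is moved by more than 20 mm or lifted (distance of any of pin_box, soap_tray, rollers, nail_brush, comb, tumbler from where it was at the start of the episode above 0.02 m).
It also fails if it takes over 51 s, if anything falls off the work surface, if the arm or the gripper's body presses on something with over 40 N, if the wrist force passes 120 N, or if a joint passes its speed limit or range.

ROBOT

A 6-joint arm with a two-finger parallel gripper is mounted at the origin on the work surface. World frame = base frame: x ahead of the robot, y to its left, z up, the work surface at z = 0. Lengths are in m, angles in rad, forces in N, time in s.
With the tool pointing down it reaches from about 0.35 to 0.95 m from the base axis. Payload 17.4 kg.
Tool frame: the origin (TCP) lies midway between the tips of the shut fingers; the grasp point (between the pads) lies 19 mm behind it; z points along the fingers, y is the direction in which the jaws open and shut (so a half turn about z gives the same grasp; the last joint's range is limited). The gripper opens to 93 mm and grips with 3 to 60 N. Pads are 15 mm wide; open, the fingers measure 128 mm over their backs; the gripper's body (75 mm by 188 mm) begins 65 mm behind the grasp point.
Start: joints at [-1.181, 0.116, 1.442, -0, 1.584, -0.038], TCP at [0.28, -0.614, 0.219] pointing down, gripper open.
Joint ranges: [-2.83, 2.83], [-0.83, 2.19], [0.07, 2.5], [-1.14, 4.28], [0.01, 3], [-2.97, 2.97]. Speed limits (rad/s): [1.89, 1.89, 2.22, 3.14, 3.14, 3.14].

INTERFACE

Orientations are given as a rotation vector (axis times angle).
In Python, from cell import r gives the robot as it stands. The module is installed in compiled form; this text tells all that it offers.
- The arm moves only by the tool move_arm, never from a script. Its argument "plan" is a list of rows, each a list of 7 numbers: the turn, a rotation vector about the tool's x, y, z in degrees, then the shift along the tool's x, y, z in cm, then the finger opening in cm, from 0 to 9.3. A call has 1 to 12 rows; each row is the pose to reach, as a shift and turn from the pose measured when the call began, along the tool's axes at that moment; what a row does not reach only later rows make up. A row lasts 1/10 s, in which the tool goes at most 50 mm and 8.59 degrees, less where a joint would pass 70% of its speed; a pose out of reach is approached as far as the arm can. A call with a gripper value outside its range is refused whole. The fingers move at their own pace and stop on an object; the grip force is fixed at half the most. Time passes only in rows, so rows that repeat a pose let the fingers close. It gives the time, the measured TCP pose, the force and the opening at its end, in the units of the state.
- r.read_state(): the state, without advancing time (a new reading comes with each control period).
- r.grab_frame(name): name is "scene" or "top"; returns the picture (400x640x3 uint8, blue, green, red); there is no depth.
- r.camera_params(name): a dict with "camera_matrix" (3x3 intrinsics, pixels), "rvec" (rotation vector, rad) and "tvec" (3), from world to camera coordinates, as OpenCV has them. Camera axes: x right, y down, z forward; pixel columns grow to the right and rows downward; lengths in m; the calibration is good to about 2 mm. A picture is of the moment at which its call begins. camera_params takes no time and is no camera call.
- r.sign_off(): hands the job in, once; it reports no verdict.
The state is a dict: "t": time; "joint_positions": joint angles; "qvel": joint speeds; "joint_torque": joint torques, N m; "tool_pos": TCP position; "eef_rot": TCP orientation; "wrist_force": force on the tool from outside, world axes, zero at the start; "ft_torque": the same for the moment, N m; "width": finger opening in m.
Only numpy, scipy, OpenCV 4.12 (cv2) and the standard library are available. Lean on these libraries where they do the work, as an engineer would, in place of code of your own. Each camera call takes 0.05 s, during which the arm holds its last target. There are 200 camera calls.

## Working session

There is one attempt and no reset: what is moved stays moved. The work goes in short steps, Python scripts to look and compute and a tool call to move; the robot and the scene stay as the last step left them, time stands still between calls to the robot, and variables do not carry over. Pictures are saved under pics/ and viewed, on a budget of 10 in all, crops included, one or two more only if the job needs it, and the job is handed in when it is done.

Besides the shell and the picture viewer there is one more tool, called in YAML: its name, and indented under it one key for each argument. move_arm: Moves the arm, as the interface text tells. Its arguments: {"type":"object","properties":{"plan":{"type":"array"}},"required":["plan"]}

```bash
mkdir -p pics; python3 - <<'E'
from cell import r
import cv2
for n in("scene","top"):
    cv2.imwrite(f"pics/{n}0.png",r.grab_frame(n)); p=r.camera_params(n)
    R=cv2.Rodrigues(p["rvec"])[0]; print(n,p["camera_matrix"],(-R.T@p["tvec"].ravel() if hasattr(p["tvec"],'ravel') else p["tvec"]))
print(r.read_state())
E
```

```text
scene [[393.38059183   0.         319.9071468 ]
 [  0.         393.38059183 196.45402225]
 [  0.           0.           1.        ]] [ 1.09414282 -0.33918229  0.90655003]
top [[401.85236578   0.         323.40084851]
 [  0.         401.85236578 199.09279586]
 [  0.           0.           1.        ]] [0.40837548 0.00642111 0.9682756 ]
{'t': 0.1, 'joint_positions': array([-1.18083790e+00,  1.16421760e-01,  1.44220941e+00,  3.58371159e-05,
        1.58395900e+00, -3.78058601e-02]), 'qvel': array([-3.46043462e-05, -2.18486250e-03, -1.48072274e-03, -6.29446703e-05,
       -3.74065136e-04,  3.40222494e-04]), 'joint_torque': array([-4.19368826e-04, -7.22892022e+01, -6.23866653e+01,  7.81872799e-02,
        2.28068180e-02, -5.30969317e-05]), 'tool_pos': array([ 0.2799463 , -0.6140168 ,  0.21798316]), 'eef_rot': array([-3.06904318e+00, -6.66610207e-01,  2.18982601e-04]), 'wrist_force': array([-0.19303527, -0.87724853, -0.22444051]), 'ft_torque': array([-0.0256395 ,  0.03161175,  0.0544473 ]), 'width': 0.09301067602775039}
```

View pics/top0.png

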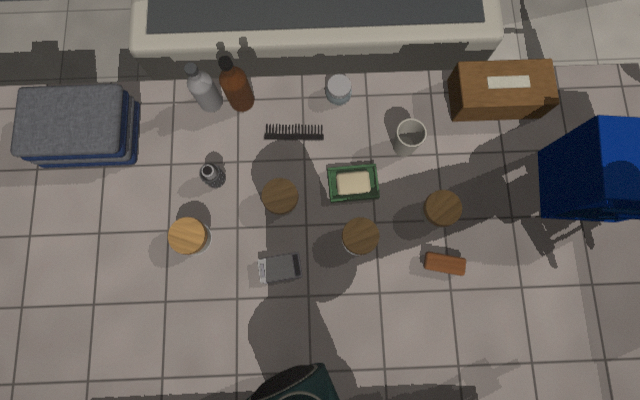

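View pics/scene0.png

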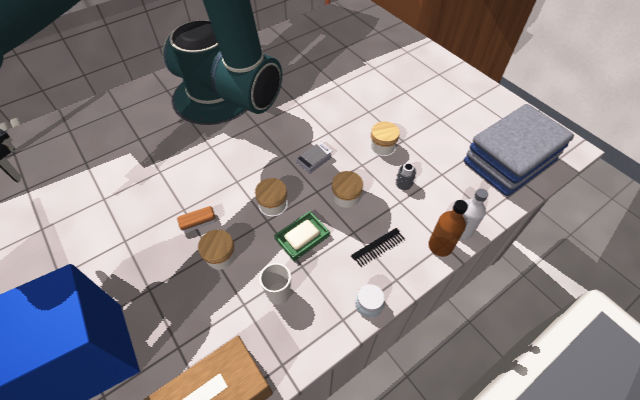

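The top view shows bamboo lids at about (187,236), (280,196), (360,236) and (443,208). In the scene view they are at (385,132), (347,186), (271,192) and (216,247).

```bash
cat > h.py <<'E'
import cv2, numpy as np
from cell import r
def ray(n,u,v):
    p=r.camera_params(n);R=cv2.Rodrigues(np.array(p["rvec"],float))[0];c=-R.T@np.ravel(p["tvec"])
    d=R.T@np.linalg.inv(p["camera_matrix"])@[u,v,1]; return c,d/np.linalg.norm(d)
def plane(n,u,v,z):
    c,d=ray(n,u,v); return c+d*(z-c[2])/d[2]
def tri(a,b):
    (c1,d1),(c2,d2)=a,b
    s=np.linalg.lstsq(np.c_[d1,-d2],c2-c1,rcond=None)[0]
    p,q=c1+s[0]*d1,c2+s[1]*d2; return (p+q)/2,np.linalg.norm(p-q)
E
python3 - <<'E'
from h import *
T=[(187,236),(280,196),(360,236),(443,208)];S=[(385,132),(347,186),(271,192),(216,247)]
out={}
for n,seeds in(("top",T),("scene",S)):
    im=cv2.imread(f"pics/{n}0.png");hsv=cv2.cvtColor(im,cv2.COLOR_BGR2HSV)
    m=cv2.inRange(hsv,(8,70,40),(28,255,255)); m=cv2.morphologyEx(m,cv2.MORPH_OPEN,np.ones((3,3)))
    _,lab,st,ce=cv2.connectedComponentsWithStats(m)
    for i,(u,v) in enumerate(seeds):
        k=lab[v,u]; c=max(cv2.findContours((lab==k).astype(np.uint8),0,1)[0],key=cv2.contourArea)
        e=cv2.fitEllipse(cv2.convexHull(c)); out[n,i]=e[0]
        print(n,i,hsv[v,u],st[k],np.round(e[0],1),np.round(e[1],1),np.round(plane(n,*e[0],.057),3))
for i in range(4): print(i,tri(ray("top",*out["top",i]),ray("scene",*out["scene",i])))
B={'rollers':(208,172),'soap':(353,183),'pin':(280,268),'brush':(445,264),'tumbler':(410,137),'comb':(294,132)}
for k,v in B.items(): print(k,np.round(plane("top",*v,.03),3))
E
```

```text
top 0 [ 17 118 169] [ 168  217   39   38 1182] [187.  235.3] [37.5 39.8] [0.527 0.313 0.057]
top 1 [ 17 113  95] [ 262  178   36   36 1054] [279.5 195.8] [36.3 36.7] [0.611 0.101 0.057]
top 2 [ 17 121  93] [ 342  217   37   37 1095] [360.2 235.4] [37.  37.5] [ 0.512 -0.081  0.057]
top 3 [ 18 122  94] [ 424  190   38   37 1127] [442.6 207.8] [36.8 38.6] [ 0.568 -0.274  0.057]
scene 0 [ 20 102 243] [371 122  29  25 583] [384.8 133.7] [25.6 28.6] [0.531 0.308 0.057]
scene 1 [ 16 124 142] [332 171  31  29 737] [346.9 185.4] [29.6 31.5] [0.616 0.096 0.057]
scene 2 [ 15 124 146] [256 178  31  30 766] [270.7 192.7] [30.1 32.1] [ 0.516 -0.083  0.057]
scene 3 [ 16 125 145] [198 230  36  34 977] [215.8 246.3] [33.8 36.5] [ 0.574 -0.277  0.057]
0 (array([0.52746845, 0.31403959, 0.05070216]), np.float64(0.0024561555042279374))
1 (array([0.6123963 , 0.10118532, 0.04933617]), np.float64(0.002111612151565472))
2 (array([ 0.51229033, -0.08137632,  0.05203999]), np.float64(0.0005832923632023828))
3 (array([ 0.56964403, -0.27623707,  0.04980319]), np.float64(0.0001507003418909321))
rollers [0.683 0.276 0.03 ]
soap [ 0.642 -0.073  0.03 ]
pin [0.447 0.106 0.03 ]
brush [ 0.441 -0.275  0.03 ]
tumbler [ 0.753 -0.22   0.03 ]
comb [0.777 0.066 0.03 ]
```

```bash
cat >> h.py <<'E'
L=np.array([[.527,.313],[.611,.101],[.512,-.081],[.569,-.275]])
def go(i,off,z):
    "cm shift in tool axes to a point off m along tool x from lid i's middle"
    s=r.read_state(); R=cv2.Rodrigues(s["eef_rot"])[0]
    w=np.r_[L[i]+off*R[:2,0],z]-s["tool_pos"]
    print(i,off,"cm",np.round(R.T@w*100,2),"z",R[:,2].round(4),"x",R[:,0].round(3),"F",s["wrist_force"].round(2),"tcp",s["tool_pos"].round(4))
E
python3 -c "
from h import *
go(3,-.031,.085);go(2,-.031,.085)"
```

```text
3 -0.031 cm [ 37.26 -18.84  13.32] z [-3.e-04  9.e-04 -1.e+00] x [0.91  0.415 0.   ] F [-0.19 -0.88 -0.22] tcp [ 0.2799 -0.614   0.218 ]
2 -0.031 cm [ 40.13 -38.86  13.34] z [-3.e-04  9.e-04 -1.e+00] x [0.91  0.415 0.   ] F [-0.19 -0.88 -0.22] tcp [ 0.2799 -0.614   0.218 ]
```

move_arm:
  plan:
    - [0,0,0,37.3,-18.8,6,0]
    - [0,0,0,37.3,-18.8,6,0]
    - [0,0,0,37.3,-18.8,6,0]
    - [0,0,0,37.3,-18.8,6,0]
    - [0,0,0,37.3,-18.8,6,0]
    - [0,0,0,37.3,-18.8,6,0]
    - [0,0,0,37.3,-18.8,6,0]
    - [0,0,0,37.3,-18.8,6,0]
    - [0,0,0,37.3,-18.8,6,0]
    - [0,0,0,37.3,-18.8,9,0]
    - [0,0,0,37.3,-18.8,12,0]
    - [0,0,0,37.3,-18.8,13.3,0]

```text
t: 1.3
tool_pos: [0.5403, -0.2872, 0.0821]
eef_rot: [-3.066, -0.667, 0.004]
wrist_force: [-0.6, 0.3, 0.1]
width: 0.0024
```

```bash
python3 - <<'E'
from h import *
a=cv2.resize(r.grab_frame("scene")[150:320,120:330],None,fx=3,fy=3)
cv2.imwrite("pics/c1.png",a)
go(3,-.031,.066); print(r.read_state()["width"])
E
```

```text
3 -0.031 cm [0.05 0.1  1.52] z [-0.0045  0.0034 -1.    ] x [ 0.91   0.415 -0.003] F [-0.55 -0.6  -1.63] tcp [ 0.54   -0.2872  0.0812]
0.0014138124860460272
```

View pics/c1.png

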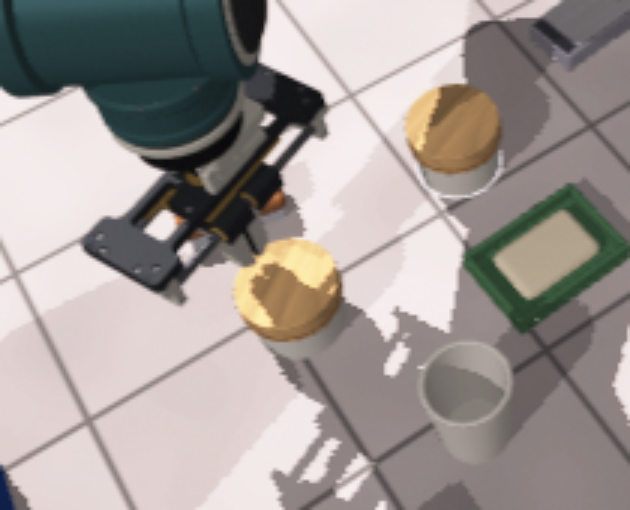

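The crop shows the shut fingertips over the robot-side rim of the nearest lid, at about crop (255,258). I'll lower gently from there.

move_arm:
  plan:
    - [0,0,0,0,0.1,1.0,0]
    - [0,0,0,0,0.1,1.1,0]
    - [0,0,0,0,0.1,1.2,0]
    - [0,0,0,0,0.1,1.2,0]

```text
t: 1.75
tool_pos: [0.5406, -0.2884, 0.0701]
eef_rot: [-3.067, -0.666, 0.004]
wrist_force: [-1.0, 0.1, 0.5]
width: -0.0
```

move_arm:
  plan:
    - [0,0,0,0,0,0.05,0]
    - [0,0,0,0,0,0.1,0]
    - [0,0,0,0,0,0.1,0]

```text
t: 2.05
tool_pos: [0.5407, -0.2885, 0.0693]
eef_rot: [-3.067, -0.666, 0.004]
wrist_force: [-0.7, -1.3, 0.2]
width: 0.0002
```

move_arm:
  plan:
    - [0,0,0,0,0,0.05,0]
    - [0,0,0,0,0,0.1,0]
    - [0,0,0,0,0,0.1,0]

```text
t: 2.35
tool_pos: [0.5407, -0.2884, 0.0682]
eef_rot: [-3.067, -0.666, 0.004]
wrist_force: [0.1, 0.7, 0.0]
width: 0.0008
```

move_arm:
  plan:
    - [0,0,0,0,0,0.1,0]
    - [0,0,0,0,0,0.15,0]
    - [0,0,0,0,0,0.15,0]

```text
t: 2.65
tool_pos: [0.5406, -0.2884, 0.0665]
eef_rot: [-3.067, -0.666, 0.004]
wrist_force: [-1.2, 0.7, -0.7]
width: 0.0009
```

move_arm:
  plan:
    - [0,0,0,0,0,0.1,0]
    - [0,0,0,0,0,0.1,0]
    - [0,0,0,0,0,0.1,0]

```text
t: 2.95
tool_pos: [0.5406, -0.2884, 0.0655]
eef_rot: [-3.067, -0.666, 0.005]
wrist_force: [0.4, -0.4, 0.2]
width: -0.0001
```

move_arm:
  plan:
    - [0,0,0,0,0,0.1,0]
    - [0,0,0,0,0,0.1,0]
    - [0,0,0,0,0,0.1,0]

```text
t: 3.25
tool_pos: [0.5407, -0.2885, 0.0647]
eef_rot: [-3.067, -0.666, 0.004]
wrist_force: [-0.3, -0.4, 3.3]
width: 0.0006
```

move_arm:
  plan:
    - [0,0,0,0,0,0.1,0]
    - [0,0,0,0,0,0.1,0]
    - [0,0,0,0,0,0.1,0]

```text
t: 3.55
tool_pos: [0.5407, -0.2886, 0.0644]
eef_rot: [-3.067, -0.666, 0.004]
wrist_force: [-3.9, 1.5, 9.9]
width: 0.0007
```

Lid at (0.569,-0.275) is stiff: 10 N for under 0.5 mm of sink, so it is tight. Next lid.

```bash
python3 -c "
from h import *
go(2,-.031,.070)"
```

```text
2 -0.031 cm [  2.9  -20.08  -0.49] z [-0.0031  0.0023 -1.    ] x [ 0.91   0.415 -0.002] F [-3.91  1.51  9.85] tcp [ 0.5407 -0.2886  0.0644]
```

move_arm:
  plan:
    - [0,0,0,0,0,-3,0]
    - [0,0,0,2.9,-20.1,-3,0]
    - [0,0,0,2.9,-20.1,-3,0]
    - [0,0,0,2.9,-20.1,-3,0]
    - [0,0,0,2.9,-20.1,-3,0]
    - [0,0,0,2.9,-20.1,-3,0]
    - [0,0,0,2.9,-20.1,-1,0]
    - [0,0,0,2.9,-20.1,-0.5,0]
    - [0,0,0,2.9,-20.1,-0.5,0]

```text
t: 4.45
tool_pos: [0.4833, -0.0939, 0.0693]
eef_rot: [-3.067, -0.665, 0.007]
wrist_force: [0.9, 0.2, 0.3]
width: 0.0003
```

move_arm:
  plan:
    - [0,0,0,0,0,0.1,0]
    - [0,0,0,0,0,0.15,0]
    - [0,0,0,0,0,0.15,0]

```text
t: 4.75
tool_pos: [0.4835, -0.0942, 0.0681]
eef_rot: [-3.067, -0.665, 0.006]
wrist_force: [0.6, 0.1, -0.4]
width: 0.0005
```

move_arm:
  plan:
    - [0,0,0,0,0,0.1,0]
    - [0,0,0,0,0,0.1,0]
    - [0,0,0,0,0,0.1,0]

```text
t: 5.05
tool_pos: [0.4837, -0.0943, 0.0674]
eef_rot: [-3.067, -0.665, 0.006]
wrist_force: [-0.9, -1.3, 4.8]
width: 0.0002
```

move_arm:
  plan:
    - [0,0,0,0,0,0.1,0]
    - [0,0,0,0,0,0.1,0]
    - [0,0,0,0,0,0.1,0]

```text
t: 5.35
tool_pos: [0.4837, -0.0944, 0.0672]
eef_rot: [-3.067, -0.665, 0.005]
wrist_force: [-5.3, -0.0, 11.1]
width: 0.0005
```

Tight as well (11 N, no sink). Next, the lid at (0.611,0.101).

```bash
python3 -c "
from h import *
go(1,-.031,.070)"
```

```text
1 -0.031 cm [ 16.57 -12.52  -0.28] z [-0.0038  0.0022 -1.    ] x [ 0.91   0.414 -0.003] F [-5.34 -0.03 11.1 ] tcp [ 0.4837 -0.0944  0.0672]
```

move_arm:
  plan:
    - [0,0,0,0,0,-3,0]
    - [0,0,0,16.6,-12.5,-3,0]
    - [0,0,0,16.6,-12.5,-3,0]
    - [0,0,0,16.6,-12.5,-3,0]
    - [0,0,0,16.6,-12.5,-3,0]
    - [0,0,0,16.6,-12.5,-3,0]
    - [0,0,0,16.6,-12.5,-1,0]
    - [0,0,0,16.6,-12.5,-0.4,0]
    - [0,0,0,16.6,-12.5,-0.4,0]

```text
t: 6.25
tool_pos: [0.5823, 0.0876, 0.0701]
eef_rot: [-3.067, -0.664, 0.009]
wrist_force: [-0.1, 0.1, 0.3]
width: 0.0005
```

move_arm:
  plan:
    - [0,0,0,0,0,0.1,0]
    - [0,0,0,0,0,0.15,0]
    - [0,0,0,0,0,0.15,0]

```text
t: 6.55
tool_pos: [0.5824, 0.0873, 0.0691]
eef_rot: [-3.068, -0.663, 0.008]
wrist_force: [-0.8, 0.2, -0.5]
width: 0.0002
```

move_arm:
  plan:
    - [0,0,0,0,0,0.1,0]
    - [0,0,0,0,0,0.1,0]
    - [0,0,0,0,0,0.1,0]

```text
t: 6.85
tool_pos: [0.5825, 0.0873, 0.0682]
eef_rot: [-3.068, -0.663, 0.007]
wrist_force: [0.2, 1.6, -0.2]
width: 0.0005
```

move_arm:
  plan:
    - [0,0,0,0,0,0.1,0]
    - [0,0,0,0,0,0.1,0]
    - [0,0,0,0,0,0.1,0]

```text
t: 7.15
tool_pos: [0.5824, 0.0873, 0.0672]
eef_rot: [-3.068, -0.663, 0.007]
wrist_force: [0.4, -0.1, 0.1]
width: 0.0003
```

move_arm:
  plan:
    - [0,0,0,0,0,0.1,0]
    - [0,0,0,0,0,0.1,0]
    - [0,0,0,0,0,0.1,0]

```text
t: 7.45
tool_pos: [0.5824, 0.0873, 0.0661]
eef_rot: [-3.068, -0.664, 0.007]
wrist_force: [0.3, 0.2, -0.0]
width: 0.0005
```

move_arm:
  plan:
    - [0,0,0,0,0,0.1,0]
    - [0,0,0,0,0,0.1,0]
    - [0,0,0,0,0,0.1,0]

```text
t: 7.75
tool_pos: [0.5825, 0.0873, 0.0652]
eef_rot: [-3.068, -0.663, 0.007]
wrist_force: [0.7, 0.9, 0.9]
width: 0.0002
```

move_arm:
  plan:
    - [0,0,0,0,0,0.1,0]
    - [0,0,0,0,0,0.1,0]
    - [0,0,0,0,0,0.1,0]

```text
t: 8.05
tool_pos: [0.5825, 0.0873, 0.0649]
eef_rot: [-3.068, -0.663, 0.007]
wrist_force: [-4.4, -1.2, 7.9]
width: 0.0005
```

Also tight (7.9 N, 0.3 mm). Last one, at (0.527,0.313).

```bash
python3 -c "
from h import *
go(0,-.031,.070)"
```

```text
0 -0.031 cm [  1.17 -22.85  -0.43] z [-0.0049  0.0019 -1.    ] x [ 0.911  0.413 -0.004] F [-4.37 -1.23  7.9 ] tcp [0.5825 0.0873 0.0649]
```

move_arm:
  plan:
    - [0,0,0,0,0,-3,0]
    - [0,0,0,1.2,-22.9,-3,0]
    - [0,0,0,1.2,-22.9,-3,0]
    - [0,0,0,1.2,-22.9,-3,0]
    - [0,0,0,1.2,-22.9,-3,0]
    - [0,0,0,1.2,-22.9,-3,0]
    - [0,0,0,1.2,-22.9,-3,0]
    - [0,0,0,1.2,-22.9,-1,0]
    - [0,0,0,1.2,-22.9,-0.5,0]
    - [0,0,0,1.2,-22.9,-0.5,0]

```text
t: 9.05
tool_pos: [0.4986, 0.3, 0.0699]
eef_rot: [-3.069, -0.663, 0.01]
wrist_force: [0.1, 0.0, -0.1]
width: 0.0008
```

move_arm:
  plan:
    - [0,0,0,0,0,0.1,0]
    - [0,0,0,0,0,0.15,0]
    - [0,0,0,0,0,0.15,0]

```text
t: 9.35
tool_pos: [0.4989, 0.2998, 0.0688]
eef_rot: [-3.068, -0.662, 0.009]
wrist_force: [0.1, -0.4, 0.0]
width: 0.0001
```

move_arm:
  plan:
    - [0,0,0,0,0,0.1,0]
    - [0,0,0,0,0,0.1,0]
    - [0,0,0,0,0,0.1,0]

```text
t: 9.65
tool_pos: [0.4989, 0.2998, 0.0678]
eef_rot: [-3.068, -0.662, 0.009]
wrist_force: [-0.2, 0.2, -0.3]
width: 0.0009
```

move_arm:
  plan:
    - [0,0,0,0,0,0.1,0]
    - [0,0,0,0,0,0.1,0]
    - [0,0,0,0,0,0.1,0]

```text
t: 9.95
tool_pos: [0.4989, 0.2998, 0.0669]
eef_rot: [-3.068, -0.662, 0.009]
wrist_force: [-0.9, -0.3, 1.5]
width: 0.0004
```

move_arm:
  plan:
    - [0,0,0,0,0,0.1,0]
    - [0,0,0,0,0,0.1,0]
    - [0,0,0,0,0,0.1,0]

```text
t: 10.25
tool_pos: [0.4989, 0.2999, 0.0659]
eef_rot: [-3.068, -0.662, 0.009]
wrist_force: [-0.9, -0.1, 2.3]
width: 0.0006
```

This one yields softly: force stays near 2 N while the tip sinks. I'll go on a little.

move_arm:
  plan:
    - [0,0,0,0,0,0.1,0]
    - [0,0,0,0,0,0.1,0]
    - [0,0,0,0,0,0.1,0]

```text
t: 10.55
tool_pos: [0.4989, 0.2999, 0.065]
eef_rot: [-3.068, -0.662, 0.009]
wrist_force: [-2.5, -1.2, 3.9]
width: 0.0005
```

move_arm:
  plan:
    - [0,0,0,0,0,0.1,0]
    - [0,0,0,0,0,0.1,0]
    - [0,0,0,0,0,0.1,0]

```text
t: 10.85
tool_pos: [0.4987, 0.2998, 0.064]
eef_rot: [-3.069, -0.662, 0.009]
wrist_force: [-5.3, -1.7, 4.7]
width: 0.0
```

```bash
python3 -c "
from h import *
cv2.imwrite('pics/c2.png',cv2.resize(r.grab_frame('scene')[80:220,300:460],None,fx=4,fy=4))
go(0,-.031,.070);go(0,0,.070)"
```

```text
0 -0.031 cm [ 0.02 -0.04 -0.6 ] z [-0.0064  0.0011 -1.    ] x [ 0.911  0.412 -0.005] F [-5.11 -1.74  5.12] tcp [0.4987 0.2998 0.064 ]
0 0 cm [ 3.12 -0.04 -0.62] z [-0.0064  0.0011 -1.    ] x [ 0.911  0.412 -0.005] F [-5.11 -1.74  5.12] tcp [0.4987 0.2998 0.064 ]
```

View pics/c2.png

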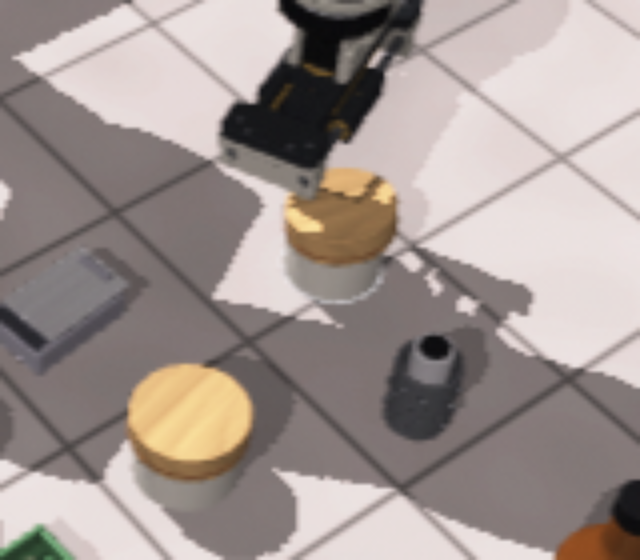

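The crop shows the loose lid at about (340,215), with the fingertips on its far-left rim and the lid visibly tilted back. I'll press half a millimetre more for margin, then lift and press the middle.

move_arm:
  plan:
    - [0,0,0,0,0,0.1,0]
    - [0,0,0,0,0,0.1,0]

```text
t: 11.1
tool_pos: [0.4987, 0.2999, 0.0635]
eef_rot: [-3.068, -0.662, 0.009]
wrist_force: [-5.7, -2.4, 10.0]
width: 0.0001
```

move_arm:
  plan:
    - [0,0,0,0,0,-1,0]
    - [0,0,0,0,0,-1.5,0]
    - [0,0,0,3.1,0,-1.5,0]
    - [0,0,0,3.1,0,-0.5,0]
    - [0,0,0,3.1,0,-0.5,0]

```text
t: 11.6
tool_pos: [0.5269, 0.3126, 0.0672]
eef_rot: [-3.069, -0.662, 0.011]
wrist_force: [-0.4, 1.0, -0.6]
width: 0.0008
```

```bash
python3 -c "
from h import *
go(0,0,.067)"
```

```text
0 0 cm [ 0.02 -0.04  0.02] z [-7.1e-03  7.0e-04 -1.0e+00] x [ 0.911  0.412 -0.006] F [-0.37  1.01 -0.64] tcp [0.5269 0.3126 0.0672]
```

move_arm:
  plan:
    - [0,0,0,0,0,0.1,0]
    - [0,0,0,0,0,0.2,0]
    - [0,0,0,0,0,0.2,0]

```text
t: 11.9
tool_pos: [0.5267, 0.3125, 0.066]
eef_rot: [-3.069, -0.662, 0.009]
wrist_force: [0.4, -0.3, 3.5]
width: 0.0003
```

move_arm:
  plan:
    - [0,0,0,0,0,0.1,0]
    - [0,0,0,0,0,0.2,0]
    - [0,0,0,0,0,0.2,0]

```text
t: 12.2
tool_pos: [0.5267, 0.3125, 0.065]
eef_rot: [-3.068, -0.662, 0.008]
wrist_force: [0.8, -0.0, 6.5]
width: 0.0
```

move_arm:
  plan:
    - [0,0,0,0,0,0.1,0]
    - [0,0,0,0,0,0.2,0]
    - [0,0,0,0,0,0.2,0]

```text
t: 12.5
tool_pos: [0.5267, 0.3125, 0.064]
eef_rot: [-3.068, -0.662, 0.005]
wrist_force: [0.1, -0.4, 6.3]
width: 0.0004
```

move_arm:
  plan:
    - [0,0,0,0,0,0.1,0]
    - [0,0,0,0,0,0.2,0]
    - [0,0,0,0,0,0.2,0]

```text
t: 12.8
tool_pos: [0.5267, 0.3124, 0.063]
eef_rot: [-3.068, -0.662, 0.003]
wrist_force: [0.4, -0.0, 6.6]
width: -0.0001
```

move_arm:
  plan:
    - [0,0,0,0,0,0.1,0]
    - [0,0,0,0,0,0.2,0]
    - [0,0,0,0,0,0.2,0]

```text
t: 13.1
tool_pos: [0.5267, 0.3125, 0.0623]
eef_rot: [-3.067, -0.662, 0.001]
wrist_force: [-1.5, -0.8, 10.0]
width: 0.0002
```

move_arm:
  plan:
    - [0,0,0,0,0,0.1,0]
    - [0,0,0,0,0,0.2,0]
    - [0,0,0,0,0,0.2,0]

```text
t: 13.4
tool_pos: [0.5268, 0.3125, 0.0623]
eef_rot: [-3.067, -0.662, -0.001]
wrist_force: [-3.4, -3.6, 16.3]
width: 0.0004
```

move_arm:
  plan:
    - [0,0,0,0,0,0.15,0]
    - [0,0,0,0,0,0.15,0]
    - [0,0,0,0,0,0.15,0]
    - [0,0,0,0,0,0.15,0]
    - [0,0,0,0,0,0.15,0]

```text
t: 13.9
tool_pos: [0.5267, 0.3125, 0.0623]
eef_rot: [-3.067, -0.662, -0.003]
wrist_force: [-3.6, -2.1, 12.3]
width: 0.0003
```

```bash
python3 -c "
from h import *
a=r.grab_frame('scene')
cv2.imwrite('pics/c3.png',cv2.resize(a[80:220,300:460],None,fx=4,fy=4))
go(0,0,.062)
b=cv2.absdiff(a,cv2.imread('pics/scene0.png')).max(2)
for n,(u,v) in dict(pin=(315,157),soap=(302,236),roll=(405,177),brush=(197,218),comb=(378,246),tumb=(276,283)).items(): print(n,(b[v-12:v+12,u-12:u+12]>40).mean().round(2))
"
```

```text
0 0 cm [ 0.04 -0.03  0.03] z [ 0.0012  0.0044 -1.    ] x [0.911 0.413 0.003] F [-3.49 -1.98 12.33] tcp [0.5268 0.3125 0.0623]
pin 0.08
soap 0.01
roll 0.4
brush 0.0
comb 0.2
tumb 0.0
```

View pics/c3.png

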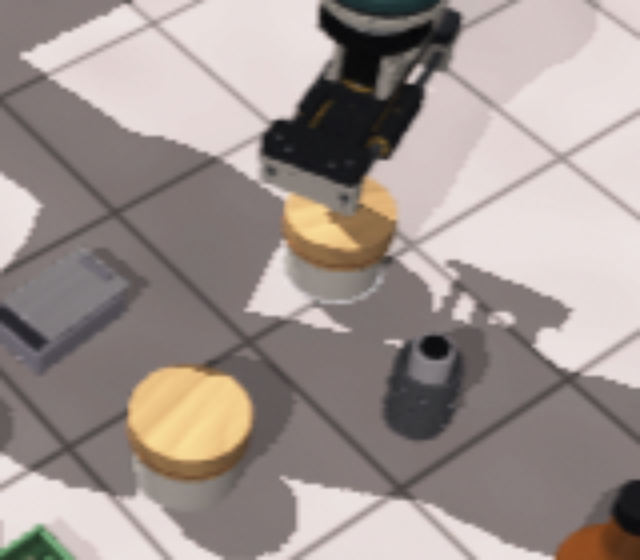

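The crop shows the lid at about (340,225), sitting lower and looking level under the fingers. The rollers (425,385) and pin box are where they were, so the image differences there come from moving shadows. The push is steady at 12 N.

```bash
python3 -c "
from h import *
r.sign_off(); print(r.read_state()['wrist_force'].round(1))"
```

```text
the job is handed in; nothing more can be done
the job is handed in; nothing more can be done
```

The loose lid was the last of the four I tested, at about (0.527, 0.313). I pressed it home in its middle and handed the job in at about 14 s with the fingertips still holding it down.

- **Finding it:** The other three lids were stiff, reaching 8–11 N with only a few tenths of a millimetre of sink. The loose one yielded at 2–5 N and sank about 3.5 mm at the rim to a hard stop. That is roughly 0.1 rad of tilt, worked out from the sink because I could not measure tilt directly.
- **Pressing it home:** In the middle it sank about 5 mm (fingertip height 0.067 to 0.0623 m) and then stopped hard. The push was steady at about 12 N at hand-in.
- **Last checks:** In the final picture the lid looks level. The image comparison flagged changes around the rollers and the comb. The rollers stand at the same spot in the two close-ups from before and after the press, so I put that change down to the arm's shadow. I did not check the comb separately, but the arm never came near it.
- **Not read:** The last force reading, taken after hand-in, returned nothing, so I have no force value from the final second.

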